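# Fit the reamer cone to a citrus juicer and hold it in a test run

## Robot

A 6-joint arm with a two-finger parallel gripper is mounted at the origin on a cart in front of the work surface, level with it; the furniture and walls round the work are solid. World frame = base frame: x ahead of the robot, y to its left, z up, the work surface at z = 0. Lengths are in mm, angles in rad, forces in N, time in s.
With the tool pointing down it reaches from about 300 to 775 mm from the base axis. Payload 14.6 kg.
Tool frame: the origin (TCP) lies midway between the tips of the shut fingers; the grasp point (between the pads) lies 19 mm behind it; z points along the fingers, y is the line along which they close (so a half turn about z gives the same grasp; the last joint's range is limited). The gripper opens to 94 mm and grips with 3 to 60 N. Pads are 16 mm wide; open, the fingers measure 119 mm over their backs; the gripper's body (75 mm by 177 mm) begins 78 mm behind the grasp point.
Start: joints at [-1.284, 0.3, 1.521, -0, 1.321, -0.067], TCP at [190.548, -515.927, 205.446] pointing down, gripper open.
Joint ranges: [-3.03, 3.03], [-0.79, 2.21], [0.23, 2.52], [-1.04, 4.18], [0, 3.07], [-2.55, 2.55]. Speed limits (rad/s): [2.22, 2.22, 2.57, 3.14, 3.14, 3.14].

## Interface

Orientations are given as [roll, pitch, yaw] about the fixed x, y, z axes, in that order (R = Rz(yaw) Ry(pitch) Rx(roll)).
In Python, from cell import manip gives the robot as it stands.
- The arm moves only by the shell command python3 -m creep 'ROWS' [OPENING] [FORCE]. ROWS is text: rows parted by semicolons, each of 6 numbers parted by spaces: the shift along the tool's x, y, z normalised to -1 to 1, where 1 is 4 cm, then the turn, a rotation vector about the tool's x, y, z normalised to -1 to 1, where 1 is pi rad. In form: dx dy dz ax ay az; .... A call has 1 to 20 rows; each row shifts and turns the commanded pose from where the row before left it, along the tool's axes as they then stand; what a row does not reach is not made up. A row lasts 1/8 s, in which the tool goes at most 62.5 mm and 10.7 degrees, less where a joint would pass 70% of its speed; a pose out of reach is approached as far as the arm can. A call with a number of a shift or a turn outside -1 to 1 is refused whole. A call with a gripper value outside its range is refused whole. OPENING is the closure, from 0 (fully open) to 1 (shut), set as the call begins (- or left out, the last holds). The fingers move at their own pace and stop on an object; FORCE is the grip in N (left out, the last holds). Time passes only in rows, so rows that do not move let the fingers close. It gives the time, the measured TCP pose, the force, the opening and the grip force at its end, in the units of the state.
- manip.read_state(): the state, without advancing time (a new reading comes with each control period).
- manip.camera(name): name is "scene" or "top" or "wrist"; returns a dict with "color" (420x560x3 uint8, red, green, blue), "range_z" (420x560 float32, mm along the optical axis (not along the pixel's ray), 0 where there is no reading), "camera_matrix" (3x3 intrinsics, pixels), "k1" (the pictures are not rectified: a ray, as slopes to the right and down, at radius r is drawn at 1 + k1 r^2 times it, then the intrinsics apply), "T" (4x4, takes a point from camera to world coordinates). Camera axes: x right, y down, z forward; pixel columns grow to the right and rows downward; lengths in mm; the calibration is good to about 2 mm. A picture is of the moment at which its call begins.
- manip.sign_off(): hands the job in; it is judged then, once.
The state is a dict: "clock": time; "joints": joint angles; "qd": joint speeds; "effort": joint torques, N m; "eef_pos": TCP position; "eef_rot": TCP orientation; "wrist_force": force on the tool from outside, world axes, zero at the start; "moment": the same for the moment, N m; "finger_gap": finger opening in mm; "finger_force": force on a finger pad.
Only numpy, scipy, OpenCV 4.12 (cv2) and the standard library are available. Lean on these libraries where they do the work, as an engineer would, in place of code of your own. Each camera call takes 0.05 s, during which the arm holds its last target. There are 200 camera calls.

## Task

The citrus juicer has just been washed; put it back together and try it. Fold its drip-stop spout all the way down over the cup, and fit the orange reamer cone on the drive shaft in the bowl, turning it until its splines mesh with the ribs of the shaft and it slides fully home. Then press the cone down against the spring of the run switch, as far as it goes, and end there: do not let go, the job finishes while you still hold the cone pressed down. Leave the cup and the lemons where they are.

Things in the scene. Friction and masses are not known exactly. Their poses are not given: they have to be found in the camera images.
- juicer: White electric citrus juicer, fixed on suction feet: round motor base (126 mm across at the foot) under an open steel bowl (134 mm outside, 128 mm inside at the rim, floor 98 mm and rim 130 mm above the worktop). Origin: centre of the foot on the worktop; z up; the spout points along its -x. The drive shaft stands on its z axis, in the middle of the bowl.
- spout (a joint): White drip-stop spout, an open channel 28 mm wide, 54 mm long. 0 = folded up, shut (0.40 rad above level); 0.75 = stop, folded down, open (0.35 rad below level). Stays where it is left; about 2 N down on its end moves it. Hinge line parallel to the juicer's y axis at x = -72 mm, z = 100 mm in the juicer's frame.
- spout_tip (a point): The place to push the spout down: on top of its side walls, centre line, 8 mm short of the free end, 46 mm from the hinge; moves with the spout: about 126 mm above the worktop when shut, 93 mm when fully open.
- run_switch (a joint): Travel of the spring-loaded drive shaft with its grey round foot: 0 = up (off), grows downward, 0.005 m = fully pressed (stop). The spring needs about 5 N to begin to move and 10 N at the stop; it comes up again when released.
- shaft_foot (a point): Centre of the top of the grey round foot (33 mm across) of the drive shaft, on which the cone rests when home; 118 mm above the worktop when not pressed; goes down with the switch.
- rib_top (a point): On the axis of the black drive shaft, at the top of its six ribs, 18 mm above the foot. z up; turns with the shaft; one rib along its +x, then every 60 degrees; ribs 4 mm thick, 22 mm across a pair. A round pilot pin (14 mm, tapered end) rises 9.5 mm above the ribs. The shaft turns, but stiffly (0.25 N m).
- reamer_cone: Orange reamer cone, 51 mm high, about 90 g, standing loose on the worktop, open side down. Origin: centre of its underside; z up. Lower 26 mm: upright twelve-sided collar, 49 mm across flats (a flat faces +x, then every 30 degrees): grip it there. Above it a dome with six raised ribs, one along +x, every 60 degrees.
- cone_foot (a point): Centre of the cone's underside. Socket: 24 mm bore, 26 mm deep, six inner teeth (2.6 mm thick, 17 mm between tips) from 2 mm up. Meshes when the cone's ribs stand over the shaft's ribs (any of six ways, about 7 degrees, 1.2 mm off-centre). Unmeshed it rests on the ribs, underside 16 mm above the foot; home, it lies on the foot.
- cup: Small white cup with a handle (62 mm wide, 85 mm long over the handle, 52 mm high), loose, under the spout. Origin: under the centre of its outline. A bystander.
- lemon_a: Lemon, 83 x 58 x 58 mm, loose, to the right behind the work. A bystander.
- lemon_b: Lemon, 83 x 58 x 58 mm, loose, to the left behind the juicer. A bystander.
Things that resemble listed ones, but are neither listed nor needed, are in the scene too. What is shaped like the reamer_cone but blue is not meant.

How it is judged:
By the outcome, as a careful person would: the job done as asked, in the order asked, and still so for the second after the job is handed in, while the arm keeps its last pose, push and grip.
It also fails if it takes over 51 s, if anything falls off the work surface, if the arm or the gripper's body presses on something with over 40 N, if the wrist force passes 120 N, or if a joint passes its speed limit or range.

## Working session

There is one attempt and no reset: what is moved stays moved. The work goes in short steps, Python scripts to look and compute and a shell command to move; the robot and the scene stay as the last step left them, time stands still between calls to the robot, and variables do not carry over. Pictures are saved under pics/ and viewed, at most 10 in all, crops included, and the job is handed in when it is done.

```bash
mkdir -p pics; ls
cat > h.py <<'E'
import numpy as np, cv2
from cell import manip
def snap(n):
    c=manip.camera(n); np.savez('pics/'+n+'.npz',**c); return c
def load(n): return dict(np.load('pics/'+n+'.npz'))
def cloud(c):
    K=c['camera_matrix']; k1=float(c['k1']); h,w=c['range_z'].shape
    v,u=np.mgrid[:h,:w].astype(np.float64)
    p=cv2.undistortPoints(np.stack([u.ravel(),v.ravel()],1)[:,None],K,np.array([k1,0,0,0,0.])).reshape(h,w,2)
    z=c['range_z'].astype(float); P=np.stack([p[...,0]*z,p[...,1]*z,z],-1)
    return P@c['T'][:3,:3].T+c['T'][:3,3]
E
python3 - <<'E'
from h import *
for n in('scene','top'):
    c=snap(n); cv2.imwrite(f'pics/{n}1.png',cv2.resize(c['color'][...,::-1],(800,600)))
    print(n,c['T'].round(2).tolist(),c['camera_matrix'].round(1).tolist(),c['k1'])
s=manip.read_state(); print(s)
E
```

```text
pics
scene [[-0.73, -0.35, 0.59, -198.47], [-0.69, 0.4, -0.61, 755.72], [-0.02, -0.85, -0.53, 757.08], [0.0, 0.0, 0.0, 1.0]] [[461.0, 0.0, 280.3], [0.0, 461.0, 213.8], [0.0, 0.0, 1.0]] -0.13703486052712166
top [[0.02, -0.99, 0.13, 400.37], [-1.0, -0.02, -0.01, -11.5], [0.02, -0.13, -0.99, 1333.15], [0.0, 0.0, 0.0, 1.0]] [[441.7, 0.0, 276.0], [0.0, 441.7, 217.8], [0.0, 0.0, 1.0]] 0.00722449025102933
{'clock': 0.1, 'joints': array([-1.28358869e+00,  3.00393617e-01,  1.52151994e+00, -1.57600937e-05,
        1.32069084e+00, -6.66055838e-02]), 'qd': array([-0.00014713,  0.00060893, -0.0009665 ,  0.00070474,  0.00108965,
        0.0020336 ]), 'effort': array([-4.19376711e-04, -5.32643938e+01, -3.53281581e+01,  7.09393225e-02,
        2.35383993e-02, -4.05863818e-05]), 'eef_pos': array([ 190.4865851 , -515.71068473,  204.95469178]), 'eef_rot': array([-3.14058213e+00, -5.21063026e-05,  3.53817103e-01]), 'wrist_force': array([-0.24844456,  0.36169774, -0.02595495]), 'moment': array([ 0.03934693, -0.00592022, -0.01485682]), 'finger_force': 0.0, 'finger_gap': 93.76944485335494}
```

View pics/top1.png

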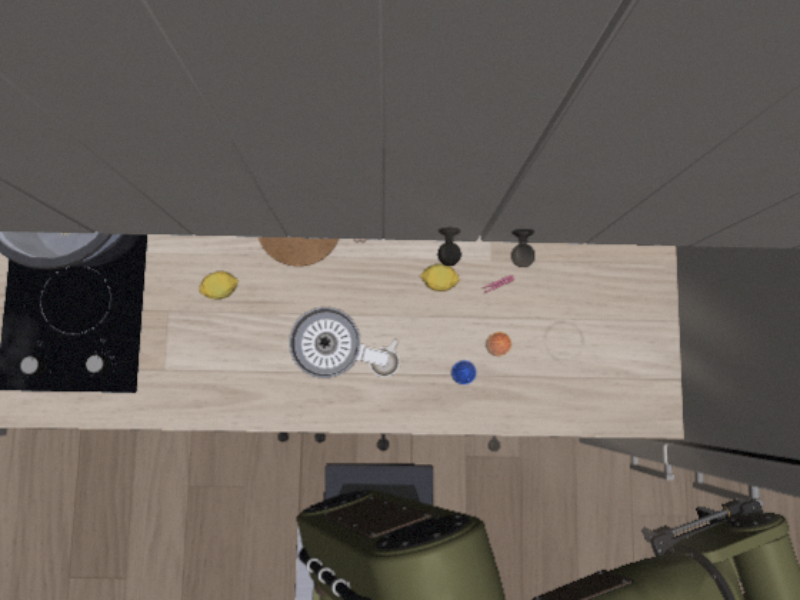

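View pics/scene1.png

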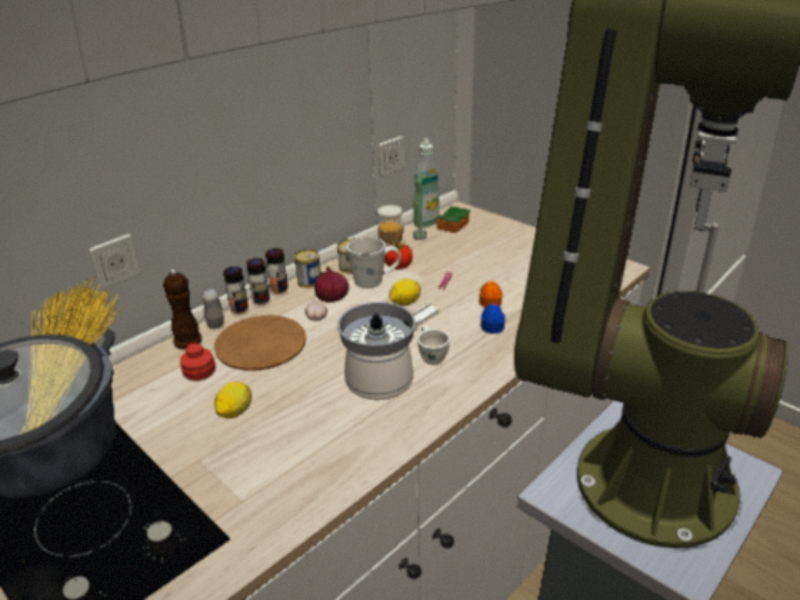

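The top view shows the juicer at (325,342), its spout pointing right to (385,357) over the cup at (385,360), the orange cone at (498,343) and the blue one at (463,372). The scene view agrees, with the spout folded up.

Run:
```python
from h import *
c=load('top'); P=cloud(c); im=c['color']
s=560/800
def at(u,v): return P[int(v*s),int(u*s)].round(0)
for n,u,v in [('shaft',325,342),('spoutend',388,358),('spoutroot',362,352),('cone',498,343),('blue',463,372),('cup',385,368)]: print(n,at(u,v))
hsv=cv2.cvtColor(im,cv2.COLOR_RGB2HSV).astype(int)
x,y,z=P[...,0],P[...,1],P[...,2]
def med(m): return P[m].mean(0).round(1),m.sum(),P[m].max(0).round(0),P[m].min(0).round(0)
roi=(np.hypot(x-at(498,343)[0],y-at(498,343)[1])<50)
print('orange',med(roi&(z>12)))
print('orange top',med(roi&(z>40)))
# bowl rim circle fit
a=at(325,342); m=(z>122)&(z<136)&(np.hypot(x-a[0],y-a[1])<85)&(np.hypot(x-a[0],y-a[1])>50)
A=np.c_[2*x[m],2*y[m],np.ones(m.sum())]; r=np.linalg.lstsq(A,x[m]**2+y[m]**2,rcond=None)[0]
print('rim',r[:2],np.sqrt(r[2]+r[0]**2+r[1]**2),m.sum())
m=(z>133)&(np.hypot(x-a[0],y-a[1])<25); print('pin',med(m))
crop=lambda u0,v0,u1,v1,k:cv2.resize(im[v0:v1,u0:u1,::-1],None,fx=k,fy=k,interpolation=cv2.INTER_CUBIC)
cv2.imwrite('pics/c1.png',np.hstack([crop(195,205,295,275,5),crop(315,205,370,275,5)]))
```

```text
shaft [496. 102. 143.]
spoutend [476. -17.  15.]
spoutroot [480.  33. 119.]
cone [ 507. -241.   51.]
blue [ 447. -171.   56.]
cup [455. -12.  10.]
orange (array([ 507.7, -244.4,   38.4]), np.int64(232), array([ 533., -223.,   58.]), array([ 485., -273.,   14.]))
orange top (array([ 508.4, -246.5,   46.9]), np.int64(113), array([ 529., -228.,   58.]), array([ 490., -266.,   40.]))
rim [496.52540641 105.0628847 ] 65.53173573990495 282
pin (array([496.5, 104.6, 140.5]), np.int64(35), array([507., 114., 149.]), array([488.,  95., 134.]))
```

View pics/c1.png

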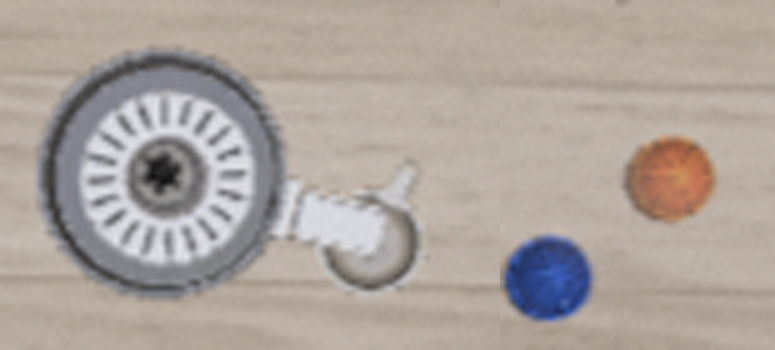

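The crop shows the shaft star at (162,173), the spout running from (285,208) to (380,240), the cup rim centred on (372,243), and the orange cone at (671,179). I'll go above the cone for a wrist look, on the way to the spout.

```bash
python3 -m creep '.8 -.3 -.1 0 0 0;.8 -.3 -.1 0 0 0;.8 -.3 -.1 0 0 0;.8 -.3 -.1 0 0 0;.8 -.3 -.1 0 0 0;.8 -.3 -.1 0 0 0;.8 -.3 -.1 0 0 0;.8 -.3 -.1 0 0 0;.8 -.3 -.1 0 0 0;.8 -.3 -.1 0 0 0;.8 -.3 -.1 0 0 0;.8 -.3 -.1 0 0 0;0 0 0 0 0 0' 0 20
python3 - <<'E'
from h import *
c=snap('wrist'); s=manip.read_state(); print(s['eef_pos'],s['eef_rot'],s['joints'],s['clock'])
print(c['T'].round(3).tolist(),c['camera_matrix'],c['k1'])
cv2.imwrite('pics/w1.png',cv2.resize(c['color'][...,::-1],(800,600),interpolation=cv2.INTER_CUBIC))
E
```

```text
clock: 1.72
eef_pos: [501.9, -246.5, 253.1]
eef_rot: [-3.141, 0.0, 0.356]
wrist_force: [-0.9, -0.8, -0.3]
finger_gap: 94.3
finger_force: 0.0
[ 501.05347305 -247.31713605  252.99387384] [-3.14101320e+00  5.63450662e-04  3.55240674e-01] [-5.24026940e-01  2.88470776e-01  1.42529382e+00 -6.51417374e-05
  1.42863371e+00  6.91538131e-01] 1.775
[[0.348, -0.901, -0.26, 578.61], [-0.937, -0.334, -0.096, -217.773], [-0.0, 0.277, -0.961, 433.123], [0.0, 0.0, 0.0, 1.0]] [[338.1790142    0.         280.02484754]
 [  0.         338.1790142  210.00412489]
 [  0.           0.           1.        ]] -0.05512903286298648
```

View pics/w1.png

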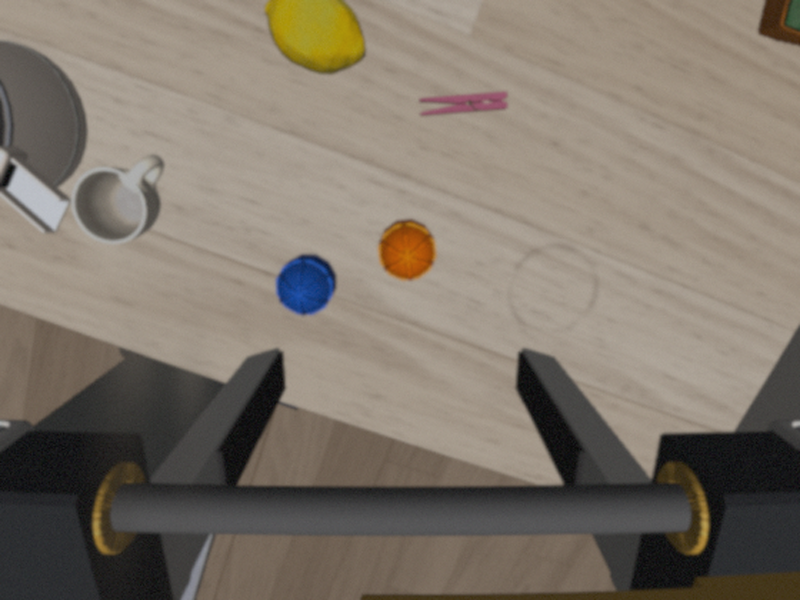

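The wrist view shows the orange cone at (407,250) with its ribs visible, the blue one at (305,285), and the spout end and cup at the left edge (cup about (115,203), spout tip (55,212)). I'll crop the cone.

Run:
```python
from h import *
c=load('wrist'); P=cloud(c); im=c['color']
crop=lambda u0,v0,u1,v1,k:cv2.resize(im[v0:v1,u0:u1,::-1],None,fx=k,fy=k,interpolation=cv2.INTER_CUBIC)
cv2.imwrite('pics/c2.png',crop(260,148,312,202,11))
hsv=cv2.cvtColor(im,cv2.COLOR_RGB2HSV).astype(int)
m=(hsv[...,0]>5)&(hsv[...,0]<17)&(hsv[...,1]>190); m[:, :240]=0;m[:,330:]=0;m[:140]=0;m[215:]=0
x,y,z=P[m].T; print(P[m].mean(0),P[m].max(0),P[m].min(0),m.sum())
for lo,hi in((0,28),(28,40),(40,48),(48,56)):
    k=(z>lo)&(z<hi); print(lo,k.sum(),P[m][k].mean(0).round(1),P[m][k].min(0).round(1),P[m][k].max(0).round(1))
v,u=np.nonzero(m); print('px bbox',u.min(),u.max(),v.min(),v.max())
# spout
s=560/800
for q in((20,180),(45,205),(60,205),(50,222),(10,165),(115,203)): print(q,P[int(q[1]*s),int(q[0]*s)].round(0))
```

```text
[ 514.36969663 -247.15611044   46.90480257] [ 578.61026673 -217.77311244  433.1231478 ] [ 490.01110949 -270.22026049   21.27866322] 1055
0 9 [ 522.2 -233.5   25.6] [ 497.9 -241.7   21.3] [ 534.8 -226.1   28. ]
28 341 [ 516.1 -245.3   35.6] [ 490.  -270.2   28.4] [ 533.3 -226.    40. ]
40 412 [ 513.2 -248.3   44.5] [ 493.2 -269.2   40. ] [ 529.5 -229.6   48. ]
48 283 [ 511.5 -249.1   51.1] [ 498.7 -263.9   48. ] [ 524.5 -235.2   55. ]
px bbox 266 303 155 194
(20, 180) [480.  24. 104.]
(45, 205) [471.  -1. 113.]
(60, 205) [476. -14. 116.]
(50, 222) [462.  -8. 114.]
(10, 165) [489.  29. 109.]
(115, 203) [460.   7.  10.]
```

View pics/c2.png

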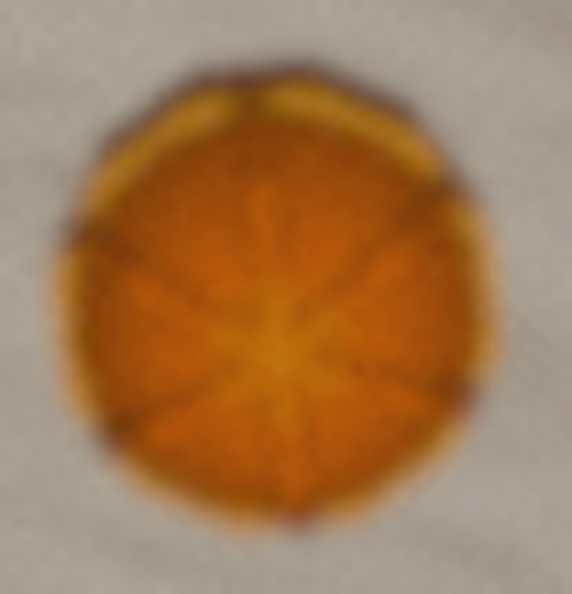

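The crop shows the cone's rib ends at (250,95), (455,180), (470,395), (298,520), (112,440) and (78,230). I'll compute the cone's pose from them and move above the spout tip.

```bash
cat >> h.py <<'E'
def ray(c,px,z):
    "world points of pixels (orig px) on plane z"
    px=np.array(px,float); p=cv2.undistortPoints(px[:,None],c['camera_matrix'],np.array([float(c['k1']),0,0,0,0.])).reshape(-1,2)
    d=np.c_[p,np.ones(len(p))]@c['T'][:3,:3].T; o=c['T'][:3,3]
    return o+d*((z-o[2])/d[:,2])[:,None]
def star(c,px,z):
    from scipy.optimize import least_squares
    Q=ray(c,px,z)[:,:2]; k=np.arange(len(Q))
    Z=Q-Q.mean(0); a0=np.angle(np.mean(np.exp(6j*np.arctan2(Z[:,1],Z[:,0]))))/6
    n=np.round((np.arctan2(Z[:,1],Z[:,0])-a0)/(np.pi/3))
    f=lambda p:(Q-p[:2]-p[2]*np.c_[np.cos(p[3]+n*np.pi/3),np.sin(p[3]+n*np.pi/3)]).ravel()
    r=least_squares(f,[*Q.mean(0),20,a0]); print('z',z,'c',r.x[:2].round(1),'r',r.x[2].round(1),'deg',np.degrees(r.x[3]).round(1),'res',r.fun.round(1)); return r.x
E
python3 - <<'E'
from h import *
c=load('wrist')
px=[(260+(x+.5)/11-.5,148+(y+.5)/11-.5) for x,y in((250,95),(455,180),(470,395),(298,520),(112,440),(78,230))]
for z in(24,28,32): star(c,px,z)
E
python3 -m creep '.17 -.74 .2 0 0 0;.17 -.74 .2 0 0 0;.17 -.74 .2 0 0 0;.17 -.74 .2 0 0 0;.17 -.74 .2 0 0 0;.17 -.74 .2 0 0 0;.17 -.74 .2 0 0 0;.17 -.74 .2 0 0 0;0 0 .06 0 0 -.0313;0 0 .06 0 0 -.0313;0 0 .06 0 0 -.0313;0 0 .06 0 0 -.0313;0 0 .06 0 0 -.0313;0 0 .06 0 0 -.0313;0 0 .06 0 0 -.0313;0 0 .06 0 0 -.0313;0 0 .06 0 0 -.0313;0 0 .06 0 0 -.0313;0 0 0 0 0 0' .787
python3 - <<'E'
from h import *
c=snap('wrist'); s=manip.read_state(); print(s['eef_pos'],s['eef_rot'],s['joints'],s['clock'])
cv2.imwrite('pics/w2.png',cv2.resize(c['color'][...,::-1],(800,600),interpolation=cv2.INTER_CUBIC))
E
```

```text
z 24 c [ 510.7 -249.1] r 24.0 deg 27.4 res [ 0.2  0.2  0.4 -0.3 -0.2  0.4 -0.2  0.4  0.1 -0.6 -0.2 -0.1]
z 28 c [ 511.4 -248.8] r 23.7 deg 27.4 res [ 0.2  0.2  0.4 -0.3 -0.2  0.4 -0.2  0.4  0.1 -0.6 -0.2 -0.1]
z 32 c [ 512.1 -248.5] r 23.5 deg 27.4 res [ 0.2  0.2  0.4 -0.3 -0.2  0.4 -0.2  0.4  0.1 -0.6 -0.2 -0.1]
clock: 4.15
eef_pos: [469.4, -7.6, 165.2]
eef_rot: [-3.141, 0.0, 1.336]
wrist_force: [-0.5, 0.8, 0.2]
finger_gap: 20.2
finger_force: 0.0
[469.57366329  -7.42879055 165.36481309] [-3.14134131e+00  1.14392102e-04  1.33414768e+00] [-9.37866012e-02  1.60649446e-01  1.79006881e+00 -8.33786262e-05
  1.19113947e+00  1.42892968e-01] 4.2
```

View pics/w2.png

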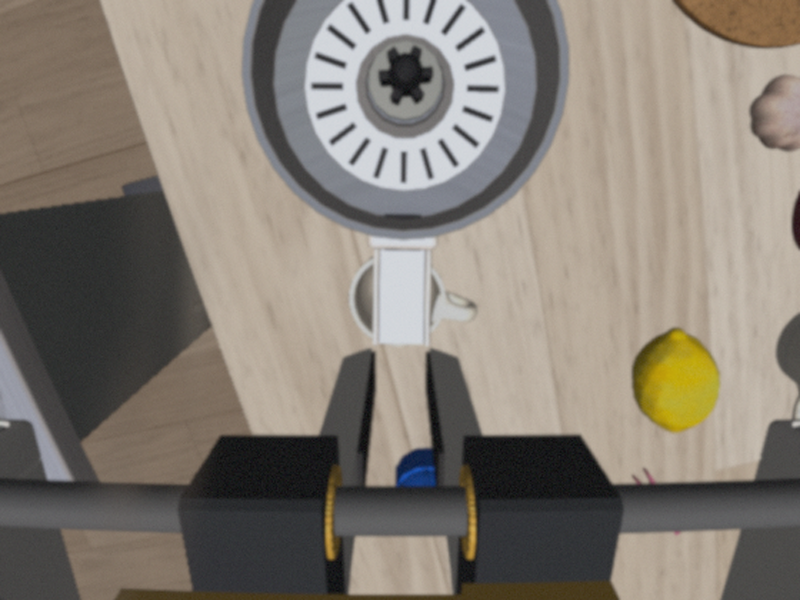

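The hand is lined up with the spout: spout walls at x=377 and 430 with the end at y=346, shaft star centred on (404,70), the finger tips straddling the centre line. I'll measure the shaft star and spout end, and view a crop of the star.

Run:
```python
from h import *
c=load('wrist'); im=c['color']; P=cloud(c); s=.7
print('spout end',ray(c,[(374*s,345*s),(431*s,346*s)],128).round(1).tolist())
print('P floor',P[int(320*s),int(402*s)],P[int(340*s),int(402*s)],P[int(346*s),int(402*s)])
cv2.imwrite('pics/c3.png',cv2.resize(im[20:86,247:319,::-1],None,fx=9,fy=9,interpolation=cv2.INTER_CUBIC))
# rim & foot circle
x,y,z=P[...,0],P[...,1],P[...,2]; r=np.hypot(x-496.5,y-105)
m=(z>124)&(z<136)&(r<80)&(r>55); A=np.c_[2*x[m],2*y[m],np.ones(m.sum())]; q=np.linalg.lstsq(A,x[m]**2+y[m]**2,rcond=None)[0]; print('rim',q[:2],np.sqrt(q[2]+q[0]**2+q[1]**2),m.sum())
m=(r<16)&(z>132); print('ribs',P[m].mean(0),P[m].max(0));
```

```text
spout end [[457.1, -8.3, 128.0], [483.6, -15.2, 128.0]]
P floor [471.65964159  -4.21284628 112.09252388] [469.58576227 -12.82744325 115.28383443] [458.46880153 -60.59753666   0.77699354]
rim [498.98510128 104.18513331] 65.00880877304033 4292
ribs [498.90039233 103.99360734 140.62534578] [509.85275589 115.30450087 147.67064486]
```

View pics/c3.png

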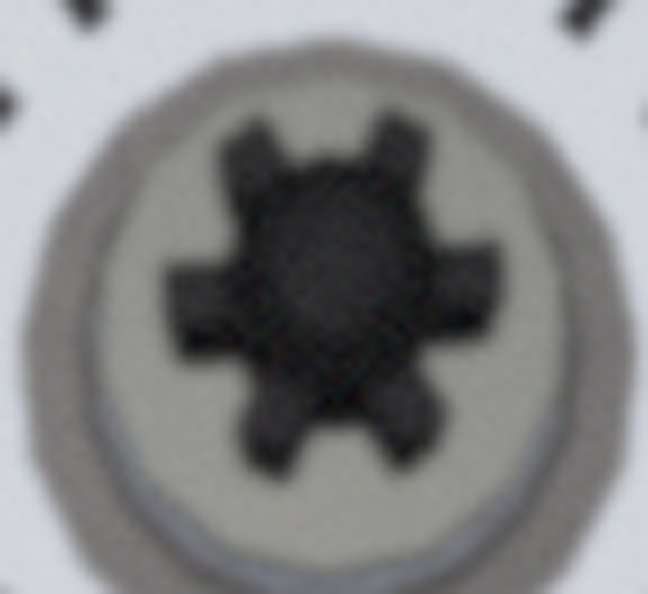

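The crop shows the six-rib star, with the top ends at about UL (242,130), UR (400,122), R (497,272), L (168,294), LL (262,440), LR (420,432). I'll compute the shaft pose, then lower onto the spout.

```bash
python3 - <<'E'
from h import *
c=load('wrist')
px=[(247+(x+.5)/9-.5,20+(y+.5)/9-.5) for x,y in((242,130),(400,122),(497,272),(168,294),(262,440),(420,432))]
star(c,px,136); star(c,px[:4],136)
E
python3 -m creep '0 0 .25 0 0 0;0 0 .25 0 0 0;0 0 .25 0 0 0;0 0 .2 0 0 0;0 0 .15 0 0 0;0 0 .15 0 0 0;0 0 .15 0 0 0;0 0 .15 0 0 0;0 0 .15 0 0 0;0 0 .1 0 0 0'
```

```text
z 136 c [499.1 104.8] r 10.5 deg -9.8 res [ 0.2  0.2 -0.4  0.1  0.  -0.   0.1 -0.   0.2 -0.1 -0.2 -0.2]
z 136 c [499.9 109.4] r 9.0 deg 20.1 res [ 2.8 -0.3 -2.9  0.6  2.7 -0.6 -2.6  0.3]
clock: 5.45
eef_pos: [470.6, -6.9, 94.5]
eef_rot: [3.14, -0.0, 1.337]
wrist_force: [-11.9, -1.9, 39.5]
finger_gap: 20.2
finger_force: 19.4
```

```bash
python3 -m creep '0 0 -.03 0 0 0;0 0 -.1 0 0 0;0 0 -.4 0 0 0;0 0 -.6 0 0 0;0 0 -.6 0 0 0;0 0 0 0 0 0'
python3 - <<'E'
from h import *
c=snap('wrist'); im=c['color']; P=cloud(c); s=manip.read_state(); print(s['eef_pos'],s['wrist_force'])
d=np.array([-np.cos(1.338),-np.sin(1.338)]); n=np.array([-d[1],d[0]])
q=P[...,:2]-[499,104.8]; a=q@d; b=q@n
for t in range(70,130,5):
    m=(abs(a-t)<2)&(abs(b)<8)&(P[...,2]>60)&(P[...,2]<135); print(t,np.median(P[m][:,2]).round(1) if m.any() else None,end=' | ')
cv2.imwrite('pics/w3.png',cv2.resize(im[...,::-1],(800,600),interpolation=cv2.INTER_CUBIC))
E
```

```text
clock: 6.2
eef_pos: [470.6, -6.8, 164.4]
eef_rot: [3.138, -0.001, 1.337]
wrist_force: [-0.2, 0.6, -0.5]
finger_gap: 19.9
finger_force: 0.0
[470.0377478   -6.7482704  163.07840226] [-0.31784602  0.03597462 -0.17093923]
70 116.0 | 75 115.1 | 80 99.3 | 85 97.4 | 90 95.6 | 95 93.9 | 100 91.9 | 105 90.2 | 110 88.5 | 115 86.5 | 120 84.8 | 125 83.3 |
```

View pics/w3.png

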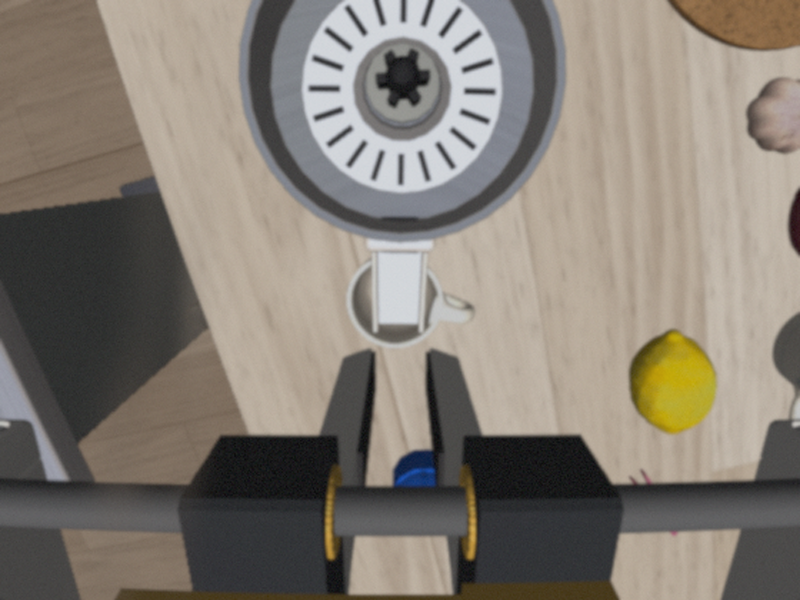

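The spout lies folded down (channel slope measured at 0.35 rad), the cup is unmoved at (398,300), and the shaft star at (402,78) is unchanged. Now back to the orange cone, turned to yaw 1.002 for its flats.

```bash
python3 -m creep '0 0 -.2 0 0 .0267;0 0 -.2 0 0 .0267;0 0 0 0 0 .0267;0 0 0 0 0 .0267;-.57 .516 .2 0 0 0;-.57 .516 .2 0 0 0;-.57 .516 .2 0 0 0;-.57 .516 .2 0 0 0;-.57 .516 .2 0 0 0;-.57 .516 .2 0 0 0;-.57 .516 .2 0 0 0;-.57 .516 .2 0 0 0;0 0 0 0 0 0;0 0 0 0 0 0' .15 20
python3 - <<'E'
from h import *
c=snap('wrist'); im=c['color']; P=cloud(c); s=manip.read_state(); print(s['eef_pos'],s['eef_rot'],s['finger_gap'])
hsv=cv2.cvtColor(im,cv2.COLOR_RGB2HSV).astype(int)
m=(hsv[...,0]>5)&(hsv[...,0]<17)&(hsv[...,1]>170)&(np.hypot(P[...,0]-511,P[...,1]+249)<45)&(P[...,2]<60)
from scipy.optimize import least_squares
Q=P[m]; v,u=np.nonzero(m); print(len(Q),u.min(),u.max(),v.min(),v.max(),Q.min(0).round(),Q.max(0).round())
k=Q[:,2]>47; print('apex zone',Q[k].mean(0),k.sum())
k=Q[:,2]>28; q=Q[k]
f=lambda p:np.sqrt(((q-p[:3])**2).sum(1))-p[3]
r=least_squares(f,[511,-249,20,30],loss='soft_l1'); print('sphere',r.x,np.std(r.fun))
cv2.imwrite('pics/w4.png',cv2.resize(im[...,::-1],(800,600),interpolation=cv2.INTER_CUBIC))
E
```

```text
clock: 8.0
eef_pos: [510.3, -248.8, 114.0]
eef_rot: [-3.14, -0.0, 1.002]
wrist_force: [-0.1, -0.2, 0.8]
finger_gap: 80.0
finger_force: 0.0
[ 510.49442984 -248.59030643  114.39112028] [-3.14091771e+00 -1.38461691e-04  1.00212078e+00] 79.90859667776634
2437 252 309 182 241 [ 487. -273.    8.] [ 536. -224.   56.]
apex zone [ 512.15241265 -247.40945921   50.45657779] 705
sphere [ 511.48961758 -248.5105712    31.04528383   20.46017496] 1.4234512653287208
```

View pics/w4.png

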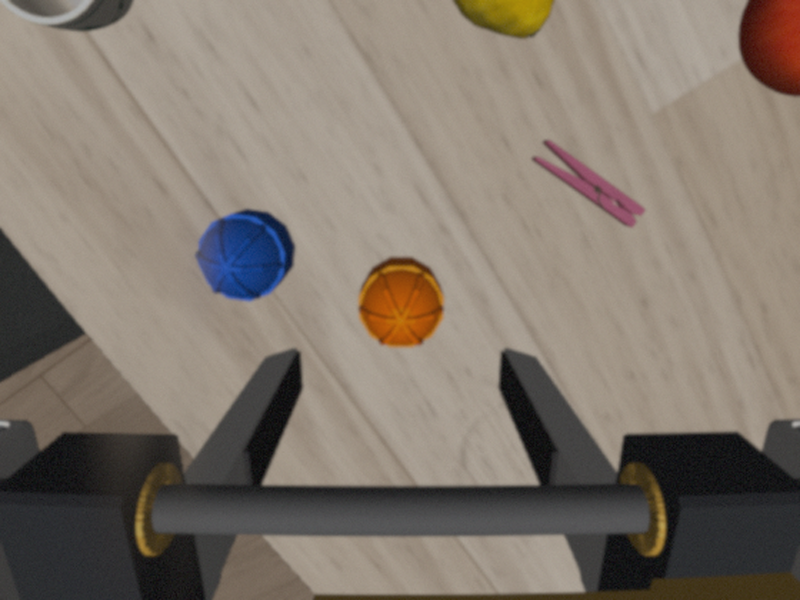

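The orange cone at (401,303) is centred between the fingers, with a flat facing straight up in the image and the pads parallel to its side flats. I'll descend and grip.

```bash
python3 -m creep '0 0 .5 0 0 0;0 0 .6 0 0 0;0 0 .6 0 0 0;0 0 .5 0 0 0;0 0 .35 0 0 0;0 0 .14 0 0 0;0 0 0 0 0 0' .15 25
python3 -m creep '0 0 0 0 0 0;0 0 0 0 0 0;0 0 0 0 0 0;0 0 0 0 0 0;0 0 0 0 0 0' .7 25
```

```text
clock: 8.93
eef_pos: [510.8, -249.3, 7.2]
eef_rot: [3.141, -0.0, 1.002]
wrist_force: [-0.1, 0.3, 0.0]
finger_gap: 79.8
finger_force: 0.0
clock: 9.55
eef_pos: [510.7, -249.5, 7.2]
eef_rot: [3.141, 0.0, 1.002]
wrist_force: [-0.4, 0.3, 2.4]
finger_gap: 48.9
finger_force: 25.0
```

```bash
python3 -m creep '0 0 -.3 0 0 0;0 0 -.8 0 0 0;0 0 -.9 0 0 0;0 0 -.9 0 0 0;0 0 -.9 0 0 0;0 0 -.8 0 0 0;0 0 0 0 0 0'
python3 -m creep '.55 -.38 0 0 0 0;.61 -.42 0 0 0 0;.61 -.42 0 0 0 0;.61 -.42 0 0 0 0;.61 -.42 0 0 0 0;.61 -.42 0 0 0 0;.61 -.42 0 0 0 0;.61 -.42 0 0 0 0;.61 -.42 0 0 0 0;.61 -.42 0 0 0 0;.61 -.42 0 0 0 0;.61 -.42 0 0 0 0;0 0 0 0 0 -.0253;0 0 0 0 0 -.0253;0 0 0 0 0 -.0253;0 0 0 0 0 -.0253;0 0 0 0 0 -.0253;0 0 0 0 0 0;0 0 0 0 0 0'
python3 - <<'E'
from h import *
c=snap('wrist'); im=c['color']; P=cloud(c); s=manip.read_state(); p=s['eef_pos'];print(p,s['eef_rot'],s['finger_gap'],s['clock'])
from scipy.spatial.transform import Rotation as R
Rt=R.from_euler('xyz',s['eef_rot']).as_matrix()
hsv=cv2.cvtColor(im,cv2.COLOR_RGB2HSV).astype(int)
L=(P-p)@Rt
m=(hsv[...,0]>5)&(hsv[...,0]<17)&(hsv[...,1]>170)&(np.abs(L).max(-1)<60)
Q=L[m]; print(len(Q),Q.min(0).round(1),Q.max(0).round(1))
k=Q[:,2]<-35; print('apex zone, tool frame',Q[k].mean(0),k.sum())
v,u=np.nonzero(m); print(u.min(),u.max(),v.min(),v.max())
cv2.imwrite('pics/w5.png',cv2.resize(im[120:330,140:420,::-1],None,fx=2.8,fy=2.8,interpolation=cv2.INTER_CUBIC))
E
```

```text
clock: 10.42
eef_pos: [511.4, -249.8, 193.9]
eef_rot: [3.137, -0.0, 1.002]
wrist_force: [0.4, 1.0, -1.9]
finger_gap: 48.4
finger_force: 25.0
clock: 12.8
eef_pos: [498.5, 102.9, 190.6]
eef_rot: [-3.141, 0.0, 1.397]
wrist_force: [0.0, 0.1, -0.9]
finger_gap: 48.6
finger_force: 25.0
[498.52877519 102.91826898 190.72697007] [-3.14108294e+00  1.51185414e-04  1.39753796e+00] 48.58178921023235 12.85
6629 [-19.4 -23.8 -47.8] [25.8 25.3 58.9]
apex zone, tool frame [  4.78113023   0.63359999 -40.47029645] 3075
231 328 214 318
```

View pics/w5.png

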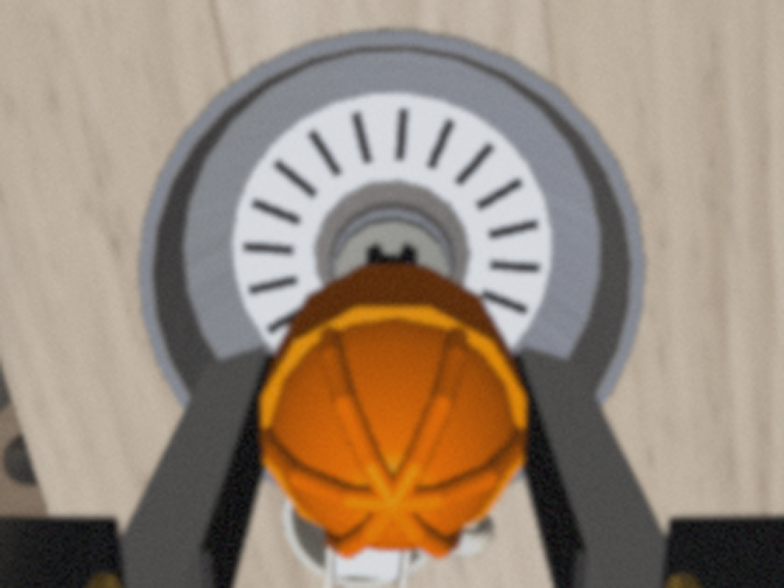

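The picture shows two shaft ribs at (375,255) and (408,255), even about x≈391. The cone's ribs are also even about x≈392, so the cone is lined up with the shaft sideways and in yaw. The apex is at (392,497), and the front collar edge runs from (392,308) at the top to (392,264) at the bottom.

Run:
```python
from h import *
from scipy.spatial.transform import Rotation as R
c=load('wrist'); P=cloud(c); p=np.array([498.53,102.92,190.73]); Rt=R.from_euler('xyz',[np.pi,0,1.3975]).as_matrix()
for n,(x,y),z,o in(('apex',(392,497),234.5,0),('top edge',(392,308),209.5,24.5),('bottom edge',(392,264),183.5,24.5)):
    q=(ray(c,[(140+x/2.8-.3,120+y/2.8-.3)],z)[0]-p)@Rt; print(n,(q-[o,0,0]).round(1))
x,y,z=P[...,0],P[...,1],P[...,2]; r=np.hypot(x-499,y-105)
m=(z>124)&(z<136)&(r<80)&(r>55); A=np.c_[2*x[m],2*y[m],np.ones(m.sum())]; q=np.linalg.lstsq(A,x[m]**2+y[m]**2,rcond=None)[0]; print('rim',q[:2],np.sqrt(q[2]+q[0]**2+q[1]**2),m.sum())
q=(ray(c,[(140+391/2.8-.3,120+240/2.8-.3)],136)[0]-p)@Rt; print('shaft tool',q, ((np.array([499.1,104.8,136])-p)@Rt).round(1))
```

```text
apex [  1.1   0.5 -43.8]
top edge [  0.3   0.5 -18.8]
bottom edge [0.7 0.5 7.2]
rim [499.13947958 105.4220929 ] 65.00793799447383 2677
shaft tool [17.29417752  0.16434559 54.73      ] [ 2.   0.2 54.7]
```

```bash
python3 -m creep '.038 -.008 .25 0 0 0;0 0 .25 0 0 0;0 0 .25 0 0 0;0 0 .2 0 0 0;0 0 .1 0 0 0;0 0 .07 0 0 0;0 0 0 0 0 0;0 0 0 0 0 0'
```

```text
clock: 13.85
eef_pos: [498.8, 104.5, 146.5]
eef_rot: [3.141, -0.0, 1.399]
wrist_force: [-0.3, 0.3, -0.4]
finger_gap: 48.7
finger_force: 25.0
```

```bash
python3 -m creep '0 0 .07 0 0 0;0 0 .07 0 0 0;0 0 .07 0 0 0;0 0 0 0 0 0;0 0 0 0 0 0'
```

```text
clock: 14.48
eef_pos: [498.7, 104.5, 137.9]
eef_rot: [3.142, -0.0, 1.399]
wrist_force: [-0.5, -0.0, -0.9]
finger_gap: 48.7
finger_force: 25.0
```

```bash
python3 -m creep '0 0 .07 0 0 0;0 0 .07 0 0 0;0 0 .07 0 0 0;0 0 .05 0 0 0;0 0 0 0 0 0;0 0 0 0 0 0'
```

```text
clock: 15.22
eef_pos: [498.7, 104.5, 127.5]
eef_rot: [3.141, -0.0, 1.399]
wrist_force: [0.2, 0.7, -0.2]
finger_gap: 48.8
finger_force: 25.0
```

```bash
python3 -m creep '0 0 .03 0 0 0;0 0 .03 0 0 0;0 0 .03 0 0 0;0 0 .03 0 0 0;0 0 0 0 0 0;0 0 0 0 0 0' - 45
```

```text
clock: 15.98
eef_pos: [498.8, 104.5, 123.0]
eef_rot: [3.141, -0.0, 1.399]
wrist_force: [-0.9, 0.2, 5.8]
finger_gap: 48.5
finger_force: 45.0
```

```bash
python3 -m creep '0 0 .025 0 0 0;0 0 .025 0 0 0;0 0 .025 0 0 0;0 0 0 0 0 0;0 0 0 0 0 0'
```

```text
clock: 16.6
eef_pos: [498.9, 104.5, 120.4]
eef_rot: [3.141, -0.0, 1.399]
wrist_force: [-2.7, -0.2, 9.0]
finger_gap: 48.5
finger_force: 45.0
```

Spring rising as expected; push on to the stop.

```bash
python3 -m creep '0 0 .02 0 0 0;0 0 .02 0 0 0;0 0 0 0 0 0;0 0 0 0 0 0'
```

```text
clock: 17.1
eef_pos: [499.1, 104.6, 120.1]
eef_rot: [3.14, -0.001, 1.399]
wrist_force: [-8.7, -1.9, 25.0]
finger_gap: 48.9
finger_force: 45.0
```

```bash
python3 -c "
from cell import manip
s=manip.read_state(); print(s['eef_pos'],s['wrist_force'],s['clock']); print(manip.sign_off())"
```

```text
[499.09849476 104.57034103 120.06388363] [-8.70967024 -1.88490424 24.98166278] 17.1
the job is handed in; nothing more can be done
None
```

I folded the spout fully down, meshed the orange cone and slid it home on the shaft, then handed the job in at 17.1 s of the 51 s limit with the cone still gripped and pressed to the run switch's stop at about 25 N; I don't have the judged result.

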